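# Go / no-go check of a bushing bore on the bench plug gauge

### The arm

A 6-joint arm with a two-finger parallel gripper is mounted at the origin on the work surface. World frame = base frame: x ahead of the robot, y to its left, z up, the work surface at z = 0. Lengths are in mm, angles in rad, forces in N, time in s.
With the tool pointing down it reaches from about 350 to 975 mm from the base axis. Payload 7.1 kg.
Tool frame: the origin (TCP) lies at the very end of the fingers, on their centre line; the grasp point (between the pads) lies ctrl.hold_point_z behind it (ctrl.hold_point_z is the distance from the TCP to the grasp point, in mm); z points along the fingers, y is the line along which they close (so a half turn about z gives the same grasp; the last joint's range is limited). The gripper opens to 88 mm and grips with 3 to 60 N. Pads are 20 mm wide; open, the fingers measure 115 mm over their backs; the gripper's body (75 mm by 178 mm) begins 61 mm behind the grasp point.
Start: joints at [-1.267, 0.423, 1.63, -0, 1.089, -0.019], TCP at [198.282, -592.696, 222.675] pointing down, gripper open.
Joint ranges: [-3, 3], [-0.9, 2.11], [0.09, 2.58], [-1.31, 4.45], [0.11, 2.69], [-2.54, 2.54]. Speed limits (rad/s): [2.39, 2.39, 3.01, 3.14, 3.14, 3.14].

### API

Orientations are given as a rotation vector (axis times angle).
In Python, from workcell import ctrl gives the robot as it stands. The module is installed in compiled form; this text tells all that it offers.
- The arm moves only by the shell command python3 -m creep 'ROWS'. ROWS is JSON, a list of rows, each an object with "translation": the shift along the tool's x, y, z in mm, a list of three; "angular": the turn, a rotation vector about the tool's x, y, z in rad, a list of three; "jaw": the opening, from 0 (shut) to 1 (fully open). A call has exactly 8 rows; each row is the pose to reach, as a shift and turn from the pose commanded when the call began, along the tool's axes at that moment; what a row does not reach only later rows make up. A row lasts 1/8 s, in which the tool goes at most 62.5 mm and 10.7 degrees, less where a joint would pass 70% of its speed; a pose out of reach is approached as far as the arm can. A call with a gripper value outside its range is refused whole. The fingers move at their own pace and stop on an object; the grip force is fixed at half the most. Time passes only in rows, so rows that repeat a pose let the fingers close, or fill a call up. It gives the time, the measured TCP pose, the force, the opening and the grip force at its end, in the units of the state.
- ctrl.get_obs(): the state, without advancing time (a new reading comes with each control period).
- ctrl.get_image(name): name is "side" or "top"; returns the picture (420x560x3 uint8, red, green, blue); there is no depth.
- ctrl.camera_info(name): a dict with "camera_matrix" (3x3 intrinsics, pixels), "distortion" ([k1, k2, p1, p2, k3] as OpenCV has them; the pictures are not rectified), "world_from_camera" (4x4, takes a point from camera to world coordinates). Camera axes: x right, y up, looking along -z (the intrinsics and any distortion apply to the point x, -y, -z); pixel columns grow to the right and rows downward; lengths in mm; the calibration is good to about 2 mm. A picture is of the moment at which its call begins. camera_info takes no time and is no camera call.
- ctrl.close_job(): hands the job in; it is judged then, once.
Trained networks look in the newest picture that a camera, given by its name, has taken for a name from the list of things; names that differ only in an ending like _2 or _b are one class to them, and where a whole thing is asked for, a point or a joint stands for the part that bears it (a point fixed in the world has none). Each returns a list of dicts, best first, with "score" (0 to 1); they miss things now and then, are a little off and sometimes report something else, mostly with a low value. They report only what shows in the picture. A call takes as long as a camera call. They do not tell look-alikes from the thing itself.
- ctrl.look_for(camera, label): "rect" ([left, top, right, bottom] in pixels, round what is visible of it).
The state is a dict: "t": time; "qpos": joint angles; "qvel": joint speeds; "joint_torque": joint torques, N m; "ee_pos": TCP position; "orientation": TCP orientation; "ft_force": force on the tool from outside, world axes, zero at the start; "moment": the same for the moment, N m; "width": finger opening in mm; "grasp_force": force on a finger pad.
Only numpy, scipy, OpenCV 4.12 (cv2) and the standard library are available. Lean on these libraries where they do the work, as an engineer would, in place of code of your own. Each camera call takes 0.05 s, during which the arm holds its last target. There are 200 camera calls.

### The job

Check the bore of the tall steel bushing on the bench's two-ended plug gauge: lower the bushing over the slim go plug until it sits fully down on the gauge's base, then lift it off, set it centrally on the fat no-go plug and press it down a little to confirm that the plug refuses to enter. Then stand the bushing upright on the floor of the shallow grey tray and let go.

Things in the scene. Friction and masses are not known exactly. Their poses are not given: they have to be found in the camera images.
- bushing: Loose plain steel ring standing on the bench: 48 mm outside diameter, 40 mm tall, 30 mm bore right through along z, about 0.34 kg. Origin: centre of its underside, z up. Not to be confused with two steel parts near it, which swap places with it: a flat washer 62 mm wide and 12 mm thick, and a solid cylinder 42 mm wide and 55 mm tall.
- go: Slim upright steel plug, 24 mm diameter, 48 mm tall, top 14 mm tapering to an 8 mm tip. It stands near one end of the gauge's fixed grey base (64 x 190 mm, 15 mm thick), 110 mm from the no-go plug. Origin: centre of its foot, on the base's top face, 15 mm above the bench; z up. With the bushing fully on, the bushing's underside rests on the base and the tip shows 8 mm above it.
- nogo: Fat, short upright steel plug with a flat top, 40 mm diameter, 25 mm tall, near the other end of the same fixed base. Origin: centre of its foot, on the base's top face, 15 mm above the bench; z up; its top is 25 mm above the origin. It is wider than the bushing's bore, so the bushing stops on its top.
- tray: Fixed shallow square plastic tray, grey, for checked parts: 148 x 148 mm outside, walls 4 mm thick and 18 mm high, floor 4 to 5 mm thick, empty. Origin: centre of its underside, on the bench; x and y along its sides, z up.
Not all that is in view belongs to the job. Leave any green look-alike of the bushing alone.

How it is judged (in metres and radians):
On the way, in this order (a step that is already met when the one before it is completed fails the run):
1. the bushing is fully down over the go plug (horizontal distance between bushing and go below 0.008 m and z of bushing in the frame of go below 0.006 m and angle between bushing's own z axis and vertical below 0.17 rad), for 0.1 s.
2. the bushing is set on the no-go plug's top, bearing on it, and does not go over it (horizontal distance between bushing and nogo below 0.012 m and z of bushing in the frame of nogo above 0.02 m and contact force between bushing and nogo above 1.5 N and angle between bushing's own z axis and vertical below 0.2 rad), for 0.1 s.
At the end, for the whole second after the job is handed in: After both tries the bushing stands upright (within 10 degrees) on the tray's floor, anywhere inside its walls, released and at rest (horizontal distance between bushing and tray below 0.066 m and z of bushing in the frame of tray below 0.01 m and angle between bushing's own z axis and vertical below 0.17 rad and linear speed of bushing below 0.02 m/s); the robot touches nothing.
It also fails if it takes over 51 s, if anything falls off the work surface, if the arm or the gripper's body presses on something with over 40 N, if the wrist force passes 120 N, or if a joint passes its speed limit or range.

## Working session

There is one attempt and no reset: what is moved stays moved. The work goes in short steps, Python scripts to look and compute and a shell command to move; the robot and the scene stay as the last step left them, time stands still between calls to the robot, and variables do not carry over. Pictures are saved under pics/ and viewed, at most 10 in all, crops included, and the job is handed in when it is done.

```bash
mkdir -p pics; python3 - <<'E'
from workcell import ctrl
import cv2
o=ctrl.get_obs();print(o['t'],o['ee_pos'],o['orientation'],ctrl.hold_point_z,o['width'])
for n in('side','top'):
    im=ctrl.get_image(n);cv2.imwrite(f'pics/{n}0.png',im[:,:,::-1])
    c=ctrl.camera_info(n);print(n,c)
    for l in('bushing','go','nogo','tray'):
        print(l,[(d['score'],d['rect']) for d in ctrl.look_for(n,l)][:4])
E
```

```text
0.0 [ 198.11399964 -592.19787777  221.89953649] [-3.09929261e+00 -5.04611318e-01  3.55046068e-04] 18.700000000000003 87.95643531480347
side {'camera_matrix': array([[498.50209052,   0.        , 278.96813444],
       [  0.        , 498.50209052, 208.22329396],
       [  0.        ,   0.        ,   1.        ]]), 'distortion': array([0.02998986, 0.        , 0.        , 0.        , 0.        ]), 'world_from_camera': array([[ 9.93005999e-01,  9.89840413e-02, -6.43525121e-02,
         4.70351139e+02],
       [-1.16951680e-01,  7.50046321e-01, -6.50962995e-01,
        -8.21515564e+02],
       [-1.61675830e-02,  6.53936293e-01,  7.56376846e-01,
         9.51764227e+02],
       [ 0.00000000e+00,  0.00000000e+00,  0.00000000e+00,
         1.00000000e+00]])}
bushing [(0.94, [362.8, 298.7, 382.8, 325.7]), (0.89, [327.9, 275.7, 345.7, 301.6]), (0.79, [315.1, 323.1, 340.0, 358.5])]
go [(0.59, [220.8, 115.5, 281.4, 159.1]), (0.54, [285.2, 185.4, 290.7, 198.0])]
nogo [(0.81, [266.6, 218.9, 285.8, 236.8])]
tray [(0.69, [219.9, 113.9, 282.0, 157.3])]
top {'camera_matrix': array([[543.83579076,   0.        , 287.48857875],
       [  0.        , 543.83579076, 208.93174879],
       [  0.        ,   0.        ,   1.        ]]), 'distortion': array([-0.21900337,  0.        ,  0.        ,  0.        ,  0.        ]), 'world_from_camera': array([[ 2.79976141e-03,  9.97389611e-01, -7.21534893e-02,
         4.49953115e+02],
       [-9.99982535e-01,  2.41686828e-03, -5.39340782e-03,
        -4.07328012e+01],
       [-5.20494345e-03,  7.21673293e-02,  9.97378958e-01,
         1.37757833e+03],
       [ 0.00000000e+00,  0.00000000e+00,  0.00000000e+00,
         1.00000000e+00]])}
bushing [(0.8, [395.3, 138.6, 413.6, 157.4]), (0.69, [365.4, 158.9, 386.4, 181.2]), (0.6, [408.3, 177.0, 433.2, 193.9])]
go [(0.53, [258.9, 188.2, 268.9, 199.5])]
nogo [(0.49, [299.8, 206.6, 314.1, 220.4])]
tray [(0.59, [130.0, 189.3, 205.0, 267.1])]
```

View pics/top0.png

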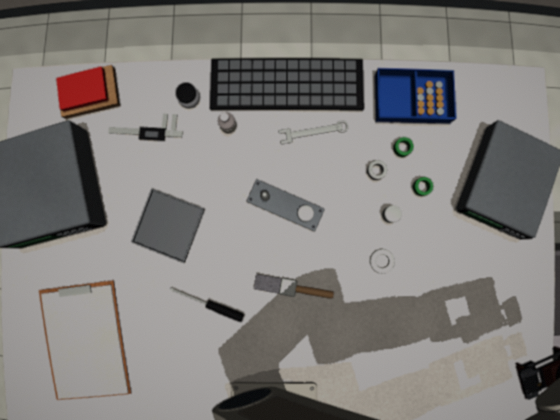

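View pics/side0.png

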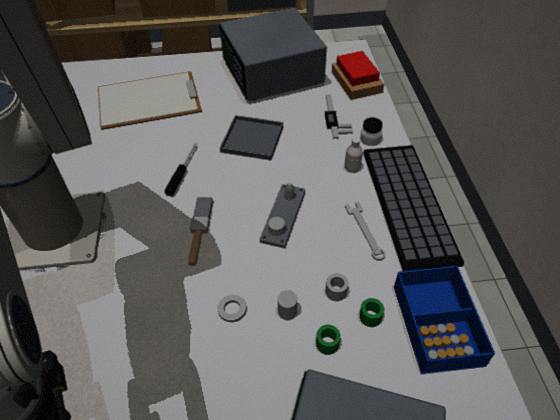

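Candidates: the top view shows the grey ring at (376,170), green rings at (403,147) and (423,186), the solid cylinder at (392,213), and the washer at (382,261). In the side view these are at (337,286), (328,339)/(372,312), (287,305) and (232,308). The tall grey ring at top (376,170) / side (337,286) matches the description. Next is a close crop.

```bash
cat > h.py <<'E'
import numpy as np,cv2
from workcell import ctrl
def ray(n,uv):
    c=ctrl.camera_info(n);T=c['world_from_camera']
    p=cv2.undistortPoints(np.array([[uv]],float),c['camera_matrix'],np.array(c['distortion']))[0,0]
    return T[:3,3],T[:3,:3]@np.array([p[0],-p[1],-1.])
def at(n,uv,z):
    o,d=ray(n,uv);return (o+d*(z-o[2])/d[2]).round(1)
def proj(n,P):
    c=ctrl.camera_info(n);T=np.linalg.inv(c['world_from_camera']);P=np.atleast_2d(np.array(P,float))
    q=P@T[:3,:3].T+T[:3,3];q=q*[1,-1,-1]
    return cv2.projectPoints(q,np.zeros(3),np.zeros(3),c['camera_matrix'],np.array(c['distortion']))[0][:,0]
def circ(c,r,z):
    a=np.linspace(0,2*np.pi,60);return np.c_[c[0]+r*np.cos(a),c[1]+r*np.sin(a),a*0+z]
def crop(im,x,y,w,h,s):
    return cv2.resize(im[y:y+h,x:x+w],None,fx=s,fy=s,interpolation=cv2.INTER_CUBIC)
E
python3 - <<'E'
from h import *
t=cv2.imread('pics/top0.png');s=cv2.imread('pics/side0.png')
r1=np.hstack([crop(t,350,145,50,50,8),crop(s,312,261,50,50,8)])
r2=np.hstack([crop(t,240,175,100,50,4),crop(s,250,180,100,50,4)])
cv2.imwrite('pics/c1.png',np.vstack([r1,r2]))
print('bush',at('top',(376,169.5),40),at('side',(337.5,282),40))
print('go',at('top',(264.5,195),63),at('side',(289,186),63))
print('nogo',at('top',(306,213),40),at('side',(276.5,223),40))
print('tray',at('top',(168.5,226),18),at('side',(252,137),18))
E
```

```text
bush [ 645.9 -254.    40. ] [ 647.6 -260.2   40. ]
go [578.9  22.3  63. ] [578.8  11.7  63. ]
nogo [536.8 -79.2  40. ] [536.8 -81.8  40. ]
tray [504.3 267.7  18. ] [505.3 256.4  18. ]
```

View pics/c1.png

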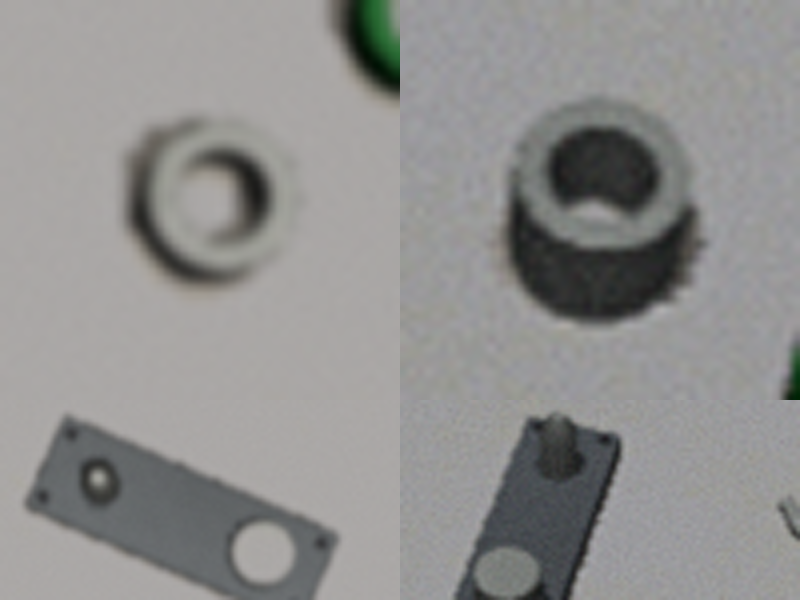

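The grey ring is tall with a bore, so it is the bushing. In the crop its rim is centred at top ≈ (377.4,168.9) and side ≈ (336.9,282). The go tip is at top (264.3,194.3) and side (289,184), and the no-go top at top (305.3,212.5) and side (276.3,222.5).

```bash
python3 - <<'E'
from h import *
from scipy.spatial.transform import Rotation as R
for n,a,b,z in[('bush',(377.4,168.9),(336.9,282),40),('go',(264.3,194.3),(289,184),63),('nogo',(305.3,212.5),(276.3,222.5),40)]:
    print(n,at('top',a,z),at('side',b,z))
o=ctrl.get_obs();Rm=R.from_rotvec(o['orientation']).as_matrix();print(Rm.round(3))
g=[645.5,-257,0]
print(Rm.T@(np.array(g)+[0,0,15]-o['ee_pos']), o['t'])
# side view of gripper lookalike clearance
for n,a,b in[('cyl',(391.5,211),(287.5,297)),('green1',(403,145),(0,0)),('green2',(423,184),(0,0))]:
    print(n,at('top',a,50))
E
```

```text
bush [ 647.4 -257.6   40. ] [ 646.3 -260.    40. ]
go [580.6  22.8  63. ] [579.6  18.4  63. ]
nogo [538.  -77.4  40. ] [536.5 -80.2  40. ]
[[ 0.948  0.317  0.   ]
 [ 0.317 -0.948 -0.   ]
 [-0.     0.    -1.   ]]
[ 530.61036312 -176.47640189  207.66276316] 0.5
cyl [ 541.5 -289.9   50. ]
green1 [ 706.9 -321.8   50. ]
green2 [ 609.  -370.6   50. ]
```

```bash
python3 -m creep '[{"translation":[60,-20,0],"angular":[0,0,0],"jaw":1},{"translation":[120,-40,0],"angular":[0,0,0],"jaw":1},{"translation":[175,-57,20],"angular":[0,0,0],"jaw":1},{"translation":[230,-75,40],"angular":[0,0,0],"jaw":1},{"translation":[285,-93,60],"angular":[0,0,0],"jaw":1},{"translation":[340,-111,80],"angular":[0,0,0],"jaw":1},{"translation":[395,-129,95],"angular":[0,0,0],"jaw":1},{"translation":[450,-147,110],"angular":[0,0,0],"jaw":1}]'
```

```text
t: 1.5
ee_pos: [579.9, -309.3, 112.2]
orientation: [3.1, 0.505, 0.0]
ft_force: [0.2, -0.4, 1.1]
width: 87.8
grasp_force: 0.0
```

```bash
python3 -m creep '[{"translation":[40,-14,0],"angular":[0,0,0],"jaw":1},{"translation":[80,-27,0],"angular":[0,0,0],"jaw":1},{"translation":[80,-27,30],"angular":[0,0,0],"jaw":1},{"translation":[80,-27,45],"angular":[0,0,0],"jaw":1},{"translation":[80,-27,45],"angular":[0,0,0],"jaw":1},{"translation":[80,-27,45],"angular":[0,0,0],"jaw":1},{"translation":[80,-27,45],"angular":[0,0,0],"jaw":1},{"translation":[80,-27,45],"angular":[0,0,0],"jaw":1}]'
python3 - <<'E'
from h import *
o=ctrl.get_obs();print(o['ee_pos'],o['width'])
t=ctrl.get_image('top')[:,:,::-1].copy();s=ctrl.get_image('side')[:,:,::-1].copy()
P=o['ee_pos'];print(proj('top',P),proj('side',P))
a=crop(t,330,120,100,100,4);b=crop(s,290,200,100,100,4)
for im,n,x,y in((a,'top',330,120),(b,'side',290,200)):
    for c,col in((P,(0,0,255)),):
        q=(proj(n,c)[0]-[x,y]+.5)*4;cv2.circle(im,tuple(int(v) for v in q),3,col,-1)
cv2.imwrite('pics/c2.png',np.hstack([a,b]))
E
```

```text
t: 2.5
ee_pos: [646.0, -260.0, 68.5]
orientation: [3.1, 0.504, 0.002]
ft_force: [0.1, 0.3, 0.3]
width: 87.6
grasp_force: 0.0
[ 645.99099698 -259.98446127   68.52372523] 87.62825532268114
[[380.22789225 167.7921948 ]] [[337.71378879 274.61129881]]
```

View pics/c2.png

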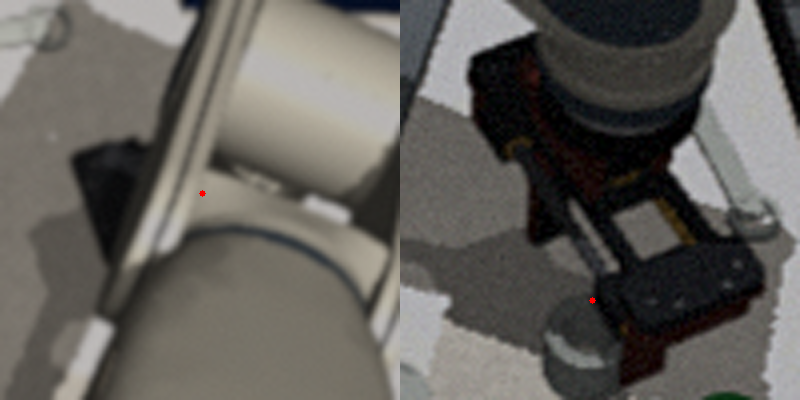

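The side crop shows the near fingertip at about (350,292), where its projection says it should be. The bushing is at about (336,286), under the TCP, and the green ring is clear of the finger. I'll descend and grip.

```bash
python3 -m creep '[{"translation":[0,0,18],"angular":[0,0,0],"jaw":1},{"translation":[0,0,36],"angular":[0,0,0],"jaw":1},{"translation":[0,0,54],"angular":[0,0,0],"jaw":1},{"translation":[0,0,54],"angular":[0,0,0],"jaw":1},{"translation":[0,0,54],"angular":[0,0,0],"jaw":0.4},{"translation":[0,0,54],"angular":[0,0,0],"jaw":0.4},{"translation":[0,0,54],"angular":[0,0,0],"jaw":0.4},{"translation":[0,0,54],"angular":[0,0,0],"jaw":0.4}]'
```

```text
t: 3.6
ee_pos: [645.9, -259.7, 14.2]
orientation: [3.1, 0.505, 0.001]
ft_force: [0.1, 0.1, 0.3]
width: 51.4
grasp_force: 0.0
```

```bash
python3 -m creep '[{"translation":[0,0,0],"angular":[0,0,0],"jaw":0.35},{"translation":[0,0,0],"angular":[0,0,0],"jaw":0.35},{"translation":[0,0,0],"angular":[0,0,0],"jaw":0.35},{"translation":[0,0,-20],"angular":[0,0,0],"jaw":0.35},{"translation":[0,0,-50],"angular":[0,0,0],"jaw":0.35},{"translation":[0,0,-90],"angular":[0,0,0],"jaw":0.35},{"translation":[0,0,-110],"angular":[0,0,0],"jaw":0.35},{"translation":[0,0,-110],"angular":[0,0,0],"jaw":0.35}]'
python3 - <<'E'
from h import *
from scipy.spatial.transform import Rotation as R
o=ctrl.get_obs();Rm=R.from_rotvec(o['orientation']).as_matrix();print(o['width'],o['grasp_force'],o['ee_pos'],o['ft_force'])
print(Rm.T@([580,20.8,124]-o['ee_pos']))
E
```

```text
t: 4.6
ee_pos: [646.7, -260.0, 125.6]
orientation: [3.099, 0.505, 0.004]
ft_force: [-0.0, 0.2, -3.4]
width: 47.2
grasp_force: 30.0
47.168100565489134 29.998870748095214 [ 646.6734158  -260.006107    125.55857731] [-0.0303765   0.2027859  -3.42347952]
[  25.84668296 -287.45584114    0.96521485]
```

```bash
python3 -m creep '[{"translation":[4,-45,0],"angular":[0,0,0],"jaw":0.35},{"translation":[8,-95,0],"angular":[0,0,0],"jaw":0.35},{"translation":[13,-145,0],"angular":[0,0,0],"jaw":0.35},{"translation":[18,-195,0],"angular":[0,0,0],"jaw":0.35},{"translation":[22,-245,0],"angular":[0,0,0],"jaw":0.35},{"translation":[26,-287,0],"angular":[0,0,0],"jaw":0.35},{"translation":[26,-287,0],"angular":[0,0,0],"jaw":0.35},{"translation":[26,-287,0],"angular":[0,0,0],"jaw":0.35}]'
python3 - <<'E'
from h import *
o=ctrl.get_obs();P=o['ee_pos'];print(P,o['width'])
t=ctrl.get_image('top')[:,:,::-1];s=ctrl.get_image('side')[:,:,::-1]
x,y=[int(v)-35 for v in proj('side',P)[0]];X,Y=[int(v)-35 for v in proj('top',P)[0]]
b=crop(s,x,y,70,75,8);b2=b.copy();a=crop(t,X,Y,70,75,3)
z=P[2]-14.2
def dr(im,c,r,zz,col):
    q=(proj('side',circ(c,r,zz))-[x,y]+.5)*8;cv2.polylines(im,[q.astype(np.int32)],True,col,1)
dr(b,P,24,z,(0,0,255));dr(b,P,24,z+40,(0,255,0));dr(b,[580,20.8],12,15,(255,0,0));dr(b,[580,20.8],4,63,(255,0,255))
p=np.zeros((600,220,3),np.uint8);p[:225,:210]=a
cv2.imwrite('pics/c3.png',np.hstack([b,p]))
print(x,y)
E
```

```text
t: 5.6
ee_pos: [578.8, 20.6, 122.7]
orientation: [3.101, 0.506, -0.002]
ft_force: [-0.6, 0.3, -3.3]
width: 47.0
grasp_force: 30.0
[578.8425362   20.64163015 122.67562406] 46.9553861724184
253 130
```

View pics/c3.png

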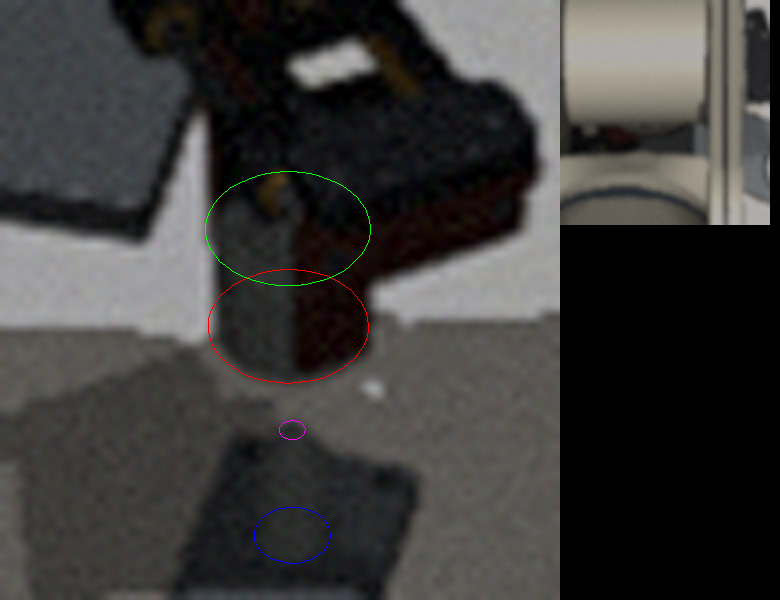

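The side crop has the bushing silhouette centred at about x=294 (scaled) and the go tip at about x=292, so they are aligned to roughly 1 mm. Descending.

```bash
python3 -m creep '[{"translation":[0,-1,20],"angular":[0,0,0],"jaw":0.35},{"translation":[0,-1,40],"angular":[0,0,0],"jaw":0.35},{"translation":[0,-1,50],"angular":[0,0,0],"jaw":0.35},{"translation":[0,-1,56],"angular":[0,0,0],"jaw":0.35},{"translation":[0,-1,62],"angular":[0,0,0],"jaw":0.35},{"translation":[0,-1,68],"angular":[0,0,0],"jaw":0.35},{"translation":[0,-1,74],"angular":[0,0,0],"jaw":0.35},{"translation":[0,-1,74],"angular":[0,0,0],"jaw":0.35}]'
```

```text
t: 6.7
ee_pos: [578.7, 21.9, 49.3]
orientation: [-3.101, -0.505, 0.001]
ft_force: [0.2, -0.6, -2.2]
width: 47.2
grasp_force: 30.0
```

```bash
python3 -m creep '[{"translation":[0,0,5],"angular":[0,0,0],"jaw":0.35},{"translation":[0,0,10],"angular":[0,0,0],"jaw":0.35},{"translation":[0,0,14],"angular":[0,0,0],"jaw":0.35},{"translation":[0,0,17],"angular":[0,0,0],"jaw":0.35},{"translation":[0,0,19],"angular":[0,0,0],"jaw":0.35},{"translation":[0,0,20],"angular":[0,0,0],"jaw":0.35},{"translation":[0,0,20],"angular":[0,0,0],"jaw":0.35},{"translation":[0,0,20],"angular":[0,0,0],"jaw":0.35}]'
```

```text
t: 7.7
ee_pos: [579.1, 21.8, 29.8]
orientation: [3.101, 0.505, 0.0]
ft_force: [-0.3, -0.1, -3.8]
width: 46.8
grasp_force: 30.0
```

```bash
python3 -m creep '[{"translation":[0,0,1],"angular":[0,0,0],"jaw":0.35},{"translation":[0,0,1.5],"angular":[0,0,0],"jaw":0.35},{"translation":[0,0,2],"angular":[0,0,0],"jaw":0.35},{"translation":[0,0,2],"angular":[0,0,0],"jaw":0.35},{"translation":[0,0,2],"angular":[0,0,0],"jaw":0.35},{"translation":[0,0,2],"angular":[0,0,0],"jaw":0.35},{"translation":[0,0,2],"angular":[0,0,0],"jaw":0.35},{"translation":[0,0,2],"angular":[0,0,0],"jaw":0.35}]'
python3 - <<'E'
from h import *
o=ctrl.get_obs();P=o['ee_pos'];print(P,o['ft_force'])
s=ctrl.get_image('side')[:,:,::-1]
b=crop(s,245,150,90,90,6);b=cv2.convertScaleAbs(b,alpha=1.8)
cv2.imwrite('pics/c4.png',b)
E
```

```text
t: 8.7
ee_pos: [579.3, 21.8, 29.0]
orientation: [3.101, 0.505, 0.001]
ft_force: [-4.5, -0.4, 10.0]
width: 47.3
grasp_force: 30.0
[579.2529675   21.80775602  28.9980553 ] [-4.4785342  -0.42500536  9.96938396]
```

View pics/c4.png

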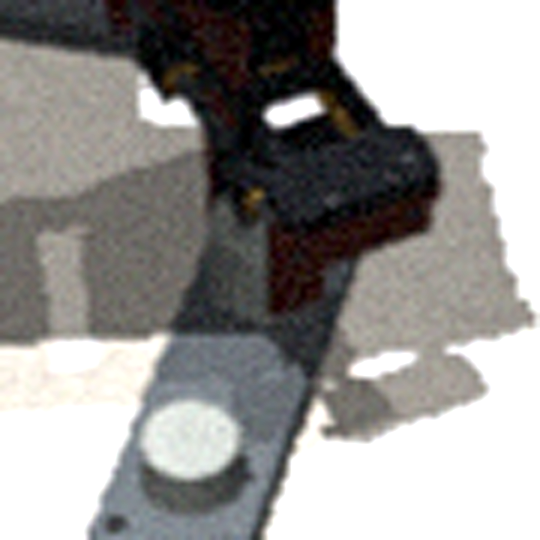

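The crop shows the bushing seated on the base around the go plug, with 10 N of contact and z ≈ 15 mm. The no-go plug is clear at (277,223). Lifting off and moving across.

```bash
python3 -m creep '[{"translation":[0,0,-20],"angular":[0,0,0],"jaw":0.35},{"translation":[0,0,-45],"angular":[0,0,0],"jaw":0.35},{"translation":[0,0,-66],"angular":[0,0,0],"jaw":0.35},{"translation":[0,0,-66],"angular":[0,0,0],"jaw":0.35},{"translation":[-25,28,-66],"angular":[0,0,0],"jaw":0.35},{"translation":[-55,62,-66],"angular":[0,0,0],"jaw":0.35},{"translation":[-73,82,-60],"angular":[0,0,0],"jaw":0.35},{"translation":[-73,82,-50],"angular":[0,0,0],"jaw":0.35}]'
python3 - <<'E'
from h import *
o=ctrl.get_obs();P=o['ee_pos'];print(P,o['ft_force'])
s=ctrl.get_image('side')[:,:,::-1]
x,y=[int(v)-35 for v in proj('side',P)[0]];b=cv2.convertScaleAbs(crop(s,x,y,75,75,8),alpha=1.5)
for c,r,zz,col in((P,24,P[2]-14,(0,0,255)),([537.2,-79.2],20,40,(255,0,255))):
    q=(proj('side',circ(c,r,zz))-[x,y]+.5)*8;cv2.polylines(b,[q.astype(np.int32)],True,col,1)
cv2.imwrite('pics/c5.png',b)
E
```

```text
t: 9.75
ee_pos: [534.9, -80.4, 77.1]
orientation: [-3.101, -0.501, 0.001]
ft_force: [-0.2, -0.0, -3.5]
width: 47.3
grasp_force: 30.0
[534.88441025 -80.42787703  77.09205601] [-0.18527015 -0.02982883 -3.46833746]
```

View pics/c5.png

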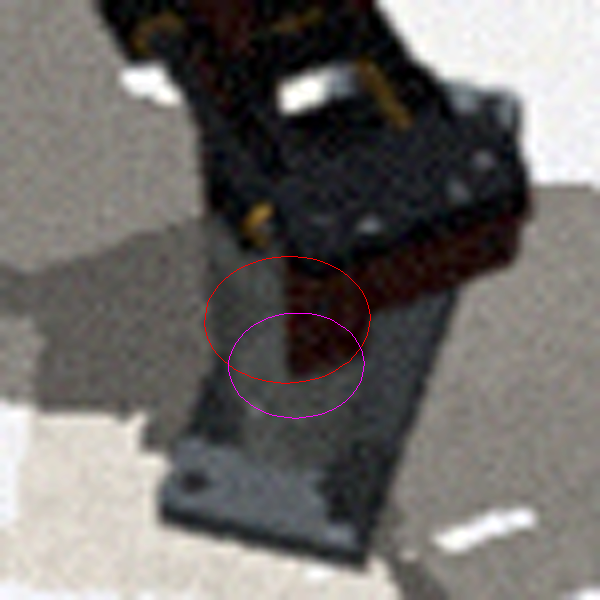

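The bushing outline (centred at about x=290 in the crop) and the no-go circle (x=297) agree to about 2 mm. I'll shift 1 mm and press.

```bash
python3 -m creep '[{"translation":[1,-1,8],"angular":[0,0,0],"jaw":0.35},{"translation":[1,-1,15],"angular":[0,0,0],"jaw":0.35},{"translation":[1,-1,19],"angular":[0,0,0],"jaw":0.35},{"translation":[1,-1,21],"angular":[0,0,0],"jaw":0.35},{"translation":[1,-1,23],"angular":[0,0,0],"jaw":0.35},{"translation":[1,-1,24],"angular":[0,0,0],"jaw":0.35},{"translation":[1,-1,24],"angular":[0,0,0],"jaw":0.35},{"translation":[1,-1,24],"angular":[0,0,0],"jaw":0.35}]'
```

```text
t: 10.8
ee_pos: [536.5, -77.8, 54.0]
orientation: [3.101, 0.505, 0.001]
ft_force: [-1.9, 0.3, 2.1]
width: 46.8
grasp_force: 30.0
```

```bash
python3 -m creep '[{"translation":[0,0,1],"angular":[0,0,0],"jaw":0.35},{"translation":[0,0,1.5],"angular":[0,0,0],"jaw":0.35},{"translation":[0,0,1.5],"angular":[0,0,0],"jaw":0.35},{"translation":[0,0,1.5],"angular":[0,0,0],"jaw":0.35},{"translation":[0,0,1.5],"angular":[0,0,0],"jaw":0.35},{"translation":[0,0,1.5],"angular":[0,0,0],"jaw":0.35},{"translation":[0,0,1.5],"angular":[0,0,0],"jaw":0.35},{"translation":[0,0,1.5],"angular":[0,0,0],"jaw":0.35}]'
```

```text
t: 11.8
ee_pos: [536.6, -77.8, 53.9]
orientation: [3.101, 0.505, 0.001]
ft_force: [-6.8, 2.0, 20.2]
width: 47.4
grasp_force: 30.0
```

20 N of contact with the underside at about 40 mm: the plug refuses. On to the tray.

```bash
python3 -m creep '[{"translation":[0,0,-25],"angular":[0,0,0],"jaw":0.35},{"translation":[0,0,-50],"angular":[0,0,0],"jaw":0.35},{"translation":[8,-35,-55],"angular":[0,0,0],"jaw":0.35},{"translation":[19,-80,-55],"angular":[0,0,0],"jaw":0.35},{"translation":[31,-132,-55],"angular":[0,0,0],"jaw":0.35},{"translation":[43,-184,-55],"angular":[0,0,0],"jaw":0.35},{"translation":[55,-236,-55],"angular":[0,0,0],"jaw":0.35},{"translation":[67,-288,-55],"angular":[0,0,0],"jaw":0.35}]'
python3 -m creep '[{"translation":[11,-46,0],"angular":[0,0,0],"jaw":0.35},{"translation":[11,-46,20],"angular":[0,0,0],"jaw":0.35},{"translation":[11,-46,50],"angular":[0,0,0],"jaw":0.35},{"translation":[11,-46,65],"angular":[0,0,0],"jaw":0.35},{"translation":[11,-46,75],"angular":[0,0,0],"jaw":0.35},{"translation":[11,-46,80],"angular":[0,0,0],"jaw":0.35},{"translation":[11,-46,80],"angular":[0,0,0],"jaw":0.35},{"translation":[11,-46,80],"angular":[0,0,0],"jaw":0.35}]'
```

```text
t: 12.8
ee_pos: [508.3, 218.1, 107.0]
orientation: [3.101, 0.505, 0.001]
ft_force: [0.8, -0.1, -3.8]
width: 47.2
grasp_force: 30.0
t: 13.8
ee_pos: [505.0, 263.8, 27.8]
orientation: [-3.1, -0.504, -0.002]
ft_force: [0.5, -1.0, -3.1]
width: 47.4
grasp_force: 30.0
```

```bash
python3 -m creep '[{"translation":[0,0,3],"angular":[0,0,0],"jaw":0.35},{"translation":[0,0,6],"angular":[0,0,0],"jaw":0.35},{"translation":[0,0,8],"angular":[0,0,0],"jaw":0.35},{"translation":[0,0,9],"angular":[0,0,0],"jaw":0.35},{"translation":[0,0,10],"angular":[0,0,0],"jaw":0.35},{"translation":[0,0,10],"angular":[0,0,0],"jaw":0.35},{"translation":[0,0,10],"angular":[0,0,0],"jaw":0.35},{"translation":[0,0,10],"angular":[0,0,0],"jaw":0.35}]'
```

```text
t: 14.8
ee_pos: [504.3, 263.6, 18.0]
orientation: [3.101, 0.505, -0.0]
ft_force: [-2.7, -2.6, 8.1]
width: 46.9
grasp_force: 30.0
```

On the floor. Release and retreat.

```bash
python3 -m creep '[{"translation":[0,0,-1],"angular":[0,0,0],"jaw":0.35},{"translation":[0,0,-1],"angular":[0,0,0],"jaw":0.8},{"translation":[0,0,-1],"angular":[0,0,0],"jaw":0.8},{"translation":[0,0,-1],"angular":[0,0,0],"jaw":0.8},{"translation":[0,0,-1],"angular":[0,0,0],"jaw":0.8},{"translation":[0,0,-1],"angular":[0,0,0],"jaw":0.8},{"translation":[0,0,-10],"angular":[0,0,0],"jaw":0.8},{"translation":[0,0,-25],"angular":[0,0,0],"jaw":0.8}]'
python3 -m creep '[{"translation":[0,0,-40],"angular":[0,0,0],"jaw":0.8},{"translation":[0,0,-90],"angular":[0,0,0],"jaw":0.8},{"translation":[0,40,-120],"angular":[0,0,0],"jaw":0.8},{"translation":[0,90,-120],"angular":[0,0,0],"jaw":0.8},{"translation":[0,140,-120],"angular":[0,0,0],"jaw":0.8},{"translation":[0,190,-120],"angular":[0,0,0],"jaw":0.8},{"translation":[0,190,-120],"angular":[0,0,0],"jaw":0.8},{"translation":[0,190,-120],"angular":[0,0,0],"jaw":0.8}]'
python3 - <<'E'
from h import *
s=ctrl.get_image('side')[:,:,::-1];t=ctrl.get_image('top')[:,:,::-1]
cv2.imwrite('pics/c6.png',np.hstack([crop(s,205,90,100,100,4),crop(t,120,175,100,100,4)]))
E
```

```text
t: 15.8
ee_pos: [504.2, 263.5, 42.7]
orientation: [3.101, 0.505, -0.001]
ft_force: [-0.2, 0.8, -0.1]
width: 70.1
grasp_force: 0.0
t: 16.8
ee_pos: [564.6, 83.7, 162.9]
orientation: [-3.101, -0.504, -0.001]
ft_force: [-0.6, 0.3, -0.5]
width: 70.0
grasp_force: 0.0
```

View pics/c6.png

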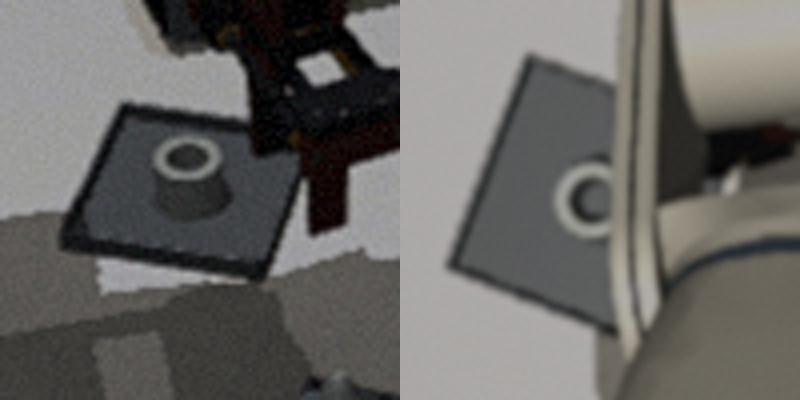

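The bushing stands upright near the tray's centre, at side (252,135) and top (168,225), and the gripper is clear of it.

```bash
python3 -c "
from workcell import ctrl
print(ctrl.close_job())"
```

```text
the job is handed in; nothing more can be done
None
```

The bushing went fully down over the go plug and the no-go plug refused it under about 20 N; it now stands released and upright in the tray, and I handed the job in at about 17 s (no verdict was returned).

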